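# Set the pressure and hold the sole press clamped

## Robot

A 6-joint arm with a two-finger parallel gripper is mounted at the origin on the work surface. World frame = base frame: x ahead of the robot, y to its left, z up, the work surface at z = 0. Lengths are in m, angles in rad, forces in N, time in s.
With the tool pointing down it reaches from about 0.25 to 0.775 m from the base axis. Payload 4 kg.
Tool frame: the origin (TCP) lies at the very end of the fingers, on their centre line; the grasp point (between the pads) lies 19 mm behind it; z points along the fingers, y is the line along which they close (so a half turn about z gives the same grasp; the last joint's range is limited). The gripper opens to 94 mm and grips with 3 to 60 N. Pads are 16 mm wide; open, the fingers measure 119 mm over their backs; the gripper's body (75 mm by 177 mm) begins 78 mm behind the grasp point.
Start: joints at [1.04, 0.087, 1.371, -0, 1.684, -0.103], TCP at [0.228, 0.5, 0.206] pointing down, gripper open.
Joint ranges: [-3.1, 3.1], [-0.76, 2.03], [0.27, 2.55], [-1.08, 4.22], [0.17, 2.65], [-2.57, 2.57]. Speed limits (rad/s): [2.79, 2.79, 3.14, 3.14, 3.14, 3.14].

## Interface

Orientations are given as [roll, pitch, yaw] about the fixed x, y, z axes, in that order (R = Rz(yaw) Ry(pitch) Rx(roll)).
In Python, from bench import robot, vision gives the robot as it stands.
- The arm moves only by the shell command python3 -m crank 'ROWS'. ROWS is JSON, a list of rows, each a list of 3 entries, a list of its own where there are three numbers: the closure, from 0 (fully open) to 1 (shut), then the shift along the tool's x, y, z in m, then the turn, a rotation vector about the tool's x, y, z in degrees. A call has 1 to 8 rows; each row shifts and turns the commanded pose from where the row before left it, along the tool's axes as they then stand; what a row does not reach is not made up. A row lasts 1/10 s, in which the tool goes at most 50 mm and 8.59 degrees, less where a joint would pass 70% of its speed; a pose out of reach is approached as far as the arm can. A call with a gripper value outside its range is refused whole. The fingers move at their own pace and stop on an object; the grip force is fixed at half the most. Time passes only in rows, so rows that do not move let the fingers close. It gives the time, the measured TCP pose, the force, the opening and the grip force at its end, in the units of the state.
- robot.get_obs(): the state, without advancing time (a new reading comes with each control period).
- vision.snapshot(name): name is "scene" or "side" or "wrist"; returns a dict with "color" (384x512x3 uint8, red, green, blue), "z_map" (384x512 float32, m along the optical axis (not along the pixel's ray), 0 where there is no reading), "fx", "fy", "cx", "cy" (pixels), "R" (3x3) and "t" (3): a world point X has camera coordinates R X + t. Camera axes: x right, y down, z forward; pixel columns grow to the right and rows downward; lengths in m; the calibration is good to about 2 mm. The wrist camera is an equidistant fisheye: a pixel r from the principal point sees the ray r / f radians off the axis. A picture is of the moment at which its call begins.
- robot.close_job(): hands the job in; it is judged then, once.
The state is a dict: "time": time; "joint_positions": joint angles; "qvel": joint speeds; "joint_torque": joint torques, N m; "tool_pos": TCP position; "ee_rot": TCP orientation; "wrist_force": force on the tool from outside, world axes, zero at the start; "wrist_torque": the same for the moment, N m; "width": finger opening in m; "finger_force": force on a finger pad.
Only numpy, scipy, OpenCV 4.12 (cv2) and the standard library are available. Lean on these libraries where they do the work, as an engineer would, in place of code of your own. Each camera call takes 0.05 s, during which the arm holds its last target. There are 200 camera calls.

## Task

A freshly glued shoe waits in the cobbler's sole press. Turn the pressure sleeve until its red pointer clicks in at setting 3 (the three white dots) and let go of it; then swing the red-handled cam lever up until it stands straight up, where the cam lifts the platen highest, and keep holding it there: the lever is sprung and falls back if let go, so finish while still holding it. Leave the tin, the jar and the hammer where they are.

Things in the scene. Friction and masses are not known exactly. Their poses are not given: they have to be found in the camera images.
- press: green sole press, fixed: base 200 x 130 mm, 18 mm thick, a portal frame over its middle, 56 mm (x) x 112 mm (y), 244 mm high, and a 250 mm brown shoe along x through it. Origin: middle of the base underside. x points roughly away from the robot (toe of the shoe), y left, z up; placed with some yaw. Lever on the -y side, sleeve on the +y side.
- cam_axis (a point): point on the level cam axis (parallel to the press's y axis), 65 mm above the bench, 135 mm to the -y side of the press's origin, level with the middle of the lever's handle. Axes as the press's. The handle circles this point at 110 mm.
- handle (a point): middle of the lever's red handle: round bar 18 mm in diameter, 74 mm long, parallel to the cam axis and 110 mm from it, at the end of the lever. It turns freely on its pin, so this point's x and z axes mean nothing. The flat steel lever arm (10 mm thick) is 50 mm to the press's +y side of this point; the handle ends 33 mm to the -y side.
- cam_shaft (a joint): angle of the cam lever (rad): 0 = level on its stop (the start), handle on the press's +x side 65 mm up; growing, it rises and swings back towards the robot; 1.571 = straight up, highest lift; end stop at 2.0, where the platen has sunk again. A spring pulls it back towards 0 (some 3 N at the handle at the bottom, 4 N upright).
- lever: the cam lever: steel arm with the red handle, all that is to be held. Origin on the cam axis in the middle of the press; its x axis points from the cam axis along the arm.
- platen (a joint): height of the platen (with the shoe) above its lowest position (m): 0 with the lever level, 0.012 at the highest lift (lever straight up), less again beyond.
- sleeve_turn (a joint): angle of the pressure sleeve (rad), growing clockwise seen from above: setting 1 at 0, setting 2 at 0.5, setting 3 at 1.0, setting 4 at 1.5; a light click (up to about 0.06 N m) draws it into each. Starts at or between settings 1 and 2.
- sleeve_fin (a point): grip point on the sleeve's vertical axis: middle of its upright fin, 75 mm above the bench. Fin 56 mm long (this point's x), 12 mm thick (y), standing from 49 to 87 mm above the bench on a knurled collar of 58 mm diameter; the axis is 145 mm to the +y side of the press's origin. x points along the red pointer line.
- sleeve: the aluminium sleeve: collar and fin, red pointer line on the fin's end and top. It stands on a black dial of 120 mm diameter with groups of 1, 2, 3 and 4 white dots at 0.75, 0.25, -0.25 and -0.75 rad counterclockwise from the press's x axis. Origin on its axis, 24 mm above the bench; x points along the red pointer.
- red_tin: bystander: closed red tin, 76 mm diameter, 75 mm high, origin under its centre. Stands beside the press, on the lever's or on the sleeve's side.
- blue_jar: bystander: closed blue jar with black cap, 72 mm diameter, 65 mm high, origin under its centre. Stands on the other side.
- hammer: bystander: hammer, some 260 mm long, lying flat on the bench beyond the press, across its x axis.

How it is judged:
On the way, in this order (a step that is already met when the one before it is completed fails the run):
1. the sleeve is clicked in at setting 3 and let go, with the lever still down (value of joint sleeve_turn between 0.85 and 1.15 rad and contact force between the fingers and sleeve below 0.2 N and value of joint cam_shaft below 0.4 rad), for 0.2 s.
2. the lever is brought to the cam's highest lift and held there by the gripper (value of joint cam_shaft between 1.43 and 1.71 rad and contact force between the fingers and lever above 1 N), for 0.3 s.
At the end, for the whole second after the job is handed in: The sleeve sits at setting 3 (joint 1.0 within 0.15 rad); the lever stands upright within 0.14 rad (8 degrees), platen raised more than 11.5 mm, still, and held there by the fingers alone (over 1 N of contact, no bystander touching the lever) (all of step 2 and value of joint platen above 0.0115 m and velocity of joint cam_shaft between -0.1 and 0.1 rad/s and contact force between lever and red_tin below 0.2 N and contact force between lever and blue_jar below 0.2 N and contact force between lever and hammer below 0.2 N and value of joint sleeve_turn between 0.85 and 1.15 rad); the arm keeps its last pose, push and grip.
It fails at once if the tin, the jar or the hammer is shifted by more than 25 mm (distance of any of red_tin, blue_jar, hammer from where it was at the start of the episode above 0.025 m).
It fails at once if the tin or the jar is tipped (angle between any of red_tin, blue_jar's own z axis and vertical above 0.4 rad).
It also fails if it takes over 54 s, if anything falls off the work surface, if the arm or the gripper's body presses on something with over 40 N, if the wrist force passes 120 N, or if a joint passes its speed limit or range.

## Working session

There is one attempt and no reset: what is moved stays moved. The work goes in short steps, Python scripts to look and compute and a shell command to move; the robot and the scene stay as the last step left them, time stands still between calls to the robot, and variables do not carry over. Pictures are saved under pics/ and viewed, at most 10 in all, crops included, and the job is handed in when it is done.

```bash
ls; mkdir -p pics; python3 - <<'E'
from bench import robot, vision
import cv2,numpy as np
print(robot.get_obs())
for n in ("scene","side"):
    s=vision.snapshot(n); cv2.imwrite(f"pics/{n}0.png",s["color"][:,:,::-1]); np.savez(f"{n}0.npz",**s)
    print(n,s["fx"],s["cx"],s["cy"],s["R"],s["t"],-s["R"].T@s["t"])
E
```

```text
pics
{'time': 0.0, 'joint_positions': array([ 1.03989671e+00,  8.79344239e-02,  1.37225540e+00, -2.59139844e-05,
        1.68362363e+00, -1.03093584e-01]), 'qvel': array([-1.98762950e-03, -2.14528515e-04,  6.65777713e-04, -2.15168285e-06,
       -2.08384468e-04, -1.89413191e-03]), 'joint_torque': array([-1.98774255e-04, -3.40190935e+01, -3.02421892e+01,  7.17311958e-02,
        3.29877832e-02, -1.64940998e-04]), 'tool_pos': array([0.22790394, 0.49994018, 0.20431487]), 'ee_rot': array([-3.13938100e+00, -2.02925406e-04,  2.71378351e+00]), 'wrist_force': array([-0.077819  ,  0.51901993,  0.57837024]), 'wrist_torque': array([ 0.03354858,  0.03606869, -0.002851  ]), 'finger_force': 0.0, 'width': 0.09410765450149819}
scene 360.5315799747476 258.88018474382216 195.7378287173752 [[-8.74212613e-01  4.85542827e-01 -6.86228021e-04]
 [ 4.07882506e-01  7.33618166e-01 -5.43540475e-01]
 [-2.63408750e-01 -4.75449839e-01 -8.39382678e-01]] [ 0.49711946 -0.22617488  1.24713503] [0.85534715 0.51750336 0.92422948]
side 420.53217779240083 256.1189915573185 190.56068816116982 [[ 0.53439346 -0.84519135 -0.00867298]
 [-0.58714973 -0.36381991 -0.72311152]
 [ 0.6080122   0.3915184  -0.69067685]] [-0.27377432  0.42331346  0.75629615] [-0.0649857  -0.37348568  0.82608464]
```

View pics/scene0.png

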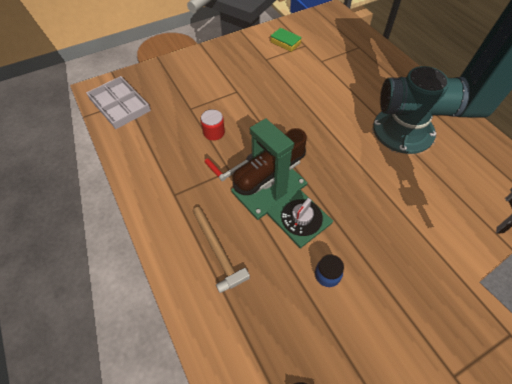

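View pics/side0.png

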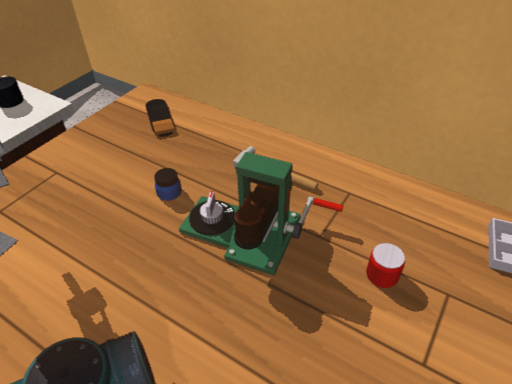

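The scene view shows the press at about (275,185), the dial and sleeve at (302,215) with the red pointer at (305,207), the lever handle at (213,167), the tin at (212,125) and the jar at (330,270). The side view shows the handle at (325,205), the sleeve at (211,210), the tin at (386,265) and the jar at (168,185).

```bash
cat > h.py <<'E'
import numpy as np,cv2
def load(n): return dict(np.load(n))
def ray(s,u,v):
    d=s["R"].T@np.array([(u-s["cx"])/s["fx"],(v-s["cy"])/s["fy"],1]); return -s["R"].T@s["t"],d
def plane(s,u,v,z):
    o,d=ray(s,u,v); return o+d*(z-o[2])/d[2]
def cloud(s):
    v,u=np.mgrid[:384,:512]; z=s["z_map"]
    P=np.stack([(u-s["cx"])/s["fx"]*z,(v-s["cy"])/s["fy"]*z,z],-1)
    return (P-s["t"])@s["R"]
E
python3 - <<'E'
from h import *
np.set_printoptions(precision=4,suppress=True)
for n in("scene0","side0"):
    s=load(n+".npz"); P=cloud(s); hsv=cv2.cvtColor(s["color"],cv2.COLOR_RGB2HSV); H,S,V=[hsv[...,i].astype(int) for i in range(3)]
    ok=(s["z_map"]>0)&(P[...,0]>.2)&(P[...,0]<.85)&(abs(P[...,1])<.45)
    red=((H<6)|(H>172))&(S>150)&(V>80)&ok
    k,l,st,c=cv2.connectedComponentsWithStats(red.astype(np.uint8))
    for i in range(1,k):
        if st[i,4]>4:
            q=P[l==i]; print(n,"red",c[i],st[i],np.median(q,0),q.min(0),q.max(0))
    green=(H>60)&(H<95)&(S>70)&ok
    z=P[...,2]
    for nm,m in(("top",green&(abs(z-.244)<.006)),("base",green&(z<.03)),("blue",(H>100)&(H<130)&(S>100)&ok),("jarcap",ok&(V<60)&(abs(z-.065)<.006)),("dial",ok&(V<70)&(abs(z-.023)<.006)),("fin",ok&(abs(z-.086)<.006)&(S<90)),("tintop",ok&(S<90)&(abs(z-.074)<.006))):
        if m.sum()<8: continue
        k,l,st,c=cv2.connectedComponentsWithStats(m.astype(np.uint8))
        for i in range(1,k):
            if st[i,4]<12: continue
            q=P[l==i]; r=cv2.minAreaRect((q[:,:2]*1000).astype(np.float32)); print(n,nm,st[i,4],c[i],q.mean(0),"rect",np.round(r[0],1),np.round(r[1],1),round(r[2],1))
E
```

```text
scene0 red [213.3512 130.6722] [201 119  23  21 299] [ 0.5873 -0.2771  0.0407] [ 0.5448 -0.3119  0.0005] [ 0.6143 -0.2695  0.0701]
scene0 red [212.6195 166.7168] [205 158  17  18 113] [ 0.6587 -0.1208  0.073 ] [ 0.6354 -0.209   0.0005] [ 0.6706 -0.0881  0.0772]
scene0 red [299.5 210.5] [298 207   5   8   8] [0.5211 0.1379 0.0884] [0.5091 0.133  0.0785] [0.526  0.1414 0.0919]
scene0 top 726 [271.5799 136.3802] [ 0.5278 -0.0078  0.2446] rect [527.  -11.6] [ 54.7 108.9] 10.1
scene0 base 1733 [280.2891 204.8177] [0.5311 0.0613 0.0186] rect [514.5  59.6] [198.6 270.9] 10.2
scene0 blue 158 [327.8354 280.2342] [0.5469 0.3236 0.034 ] rect [541.9 321. ] [24.5 59.6] 52.4
scene0 jarcap 440 [330.7273 266.1841] [0.5303 0.3037 0.0655] rect [529.9 302.4] [59.6 58.3] 55.3
scene0 dial 13 [272.0769 188.4615] [0.5238 0.0016 0.0197] rect [525.3   3.8] [29.2  6. ] 59.7
scene0 dial 744 [301.9718 217.2083] [0.5004 0.131  0.0243] rect [501.8 122.5] [119.2 130.5] 11.8
scene0 dial 14 [316.6429 276.1429] [0.5623 0.298  0.0233] rect [562.2 298.2] [26.7  3.6] 84.7
scene0 fin 18 [249.6111 156.2222] [ 0.5473 -0.09
[... 2118 characters left out ...]
[498.2 126.4] [52.9 12.7] 27.0
side0 fin 20 [285.15 223.2 ] [ 0.5295 -0.0711  0.0848] rect [529.8 -72. ] [27.9  3.6] 8.6
side0 fin 44 [297.5455 225.75  ] [ 0.5395 -0.0989  0.0827] rect [539.6 -98.3] [24.5 13.8] 9.7
side0 tintop 118 [305.9322 208.8305] [ 0.6083 -0.0863  0.0727] rect [603.9 -86. ] [101.8  12.3] 9.0
side0 tintop 32 [210.  207.5] [0.4851 0.1178 0.0741] rect [493.3 123. ] [44.2 11. ] 19.3
side0 tintop 15 [275.8    222.9333] [ 0.5282 -0.0466  0.0725] rect [529.1 -45.2] [13.8  7.2] 31.0
side0 tintop 105 [291.2    228.6762] [ 0.5304 -0.0873  0.0742] rect [534.2 -88.1] [35.6 38.5] 5.7
side0 tintop 614 [388.5212 255.316 ] [ 0.5752 -0.3086  0.0752] rect [ 576.2 -309.3] [67.9 67.5] 61.7
```

```bash
cat > go.py <<'E'
import sys,numpy as np
from bench import robot
from scipy.spatial.transform import Rotation as Q
# usage: go.py x y z yawdeg : shift in the tool axes now, and in those after the turn; turn as rotvec deg
def go(x,y,z,yaw):
    o=robot.get_obs(); R=Q.from_euler("xyz",o["ee_rot"]); T=Q.from_euler("xyz",[180,0,yaw],degrees=True)
    d=np.array([x,y,z])-o["tool_pos"]
    print("t",round(o["time"],2),"tcp",o["tool_pos"].round(4),"yaw",np.degrees(o["ee_rot"]).round(1),"w",o["width"].round(4),"F",np.round(o["wrist_force"],1),"q6",o["joint_positions"].round(2))
    print("shift now mm",(R.inv().apply(d)*1e3).round(1),"after turn mm",(T.inv().apply(d)*1e3).round(1),"turn",np.degrees((R.inv()*T).as_rotvec()).round(1))
if __name__=="__main__": go(*map(float,sys.argv[1:]))
E
python3 go.py 0.4995 0.129 0.14 115
```

```text
Traceback (most recent call last):
  File "go.py", line 10, in <module>
    if __name__=="__main__": go(*map(float,sys.argv[1:]))
                             ~~^^^^^^^^^^^^^^^^^^^^^^^^^^
  File "go.py", line 8, in go
    print("t",round(o["time"],2),"tcp",o["tool_pos"].round(4),"yaw",np.degrees(o["ee_rot"]).round(1),"w",o["width"].round(4),"F",np.round(o["wrist_force"],1),"q6",o["joint_positions"].round(2))
                                                                                                         ^^^^^^^^^^^^^^^^
AttributeError: 'float' object has no attribute 'round'
```

```bash
sed -i 's/o\["width"\].round(4)/round(o["width"],4)/' go.py
python3 go.py 0.4995 0.129 0.14 115
```

```text
t 0.1 tcp [0.228  0.5    0.2044] yaw [-179.9   -0.   155.5] w 0.0941 F [0.7 0.1 0.1] q6 [ 1.04  0.09  1.37 -0.    1.68 -0.1 ]
shift now mm [-401.  -224.8   64.8] after turn mm [-451.    89.3   64.4] turn [-0.1  0.  40.5]
```

```bash
python3 -m crank '[[0,[0,0,0],[0,0,8]],[0,[0,0,0],[0,0,8]],[0,[0,0,0],[0,0,8]],[0,[0,0,0],[0,0,8]],[0,[0,0,0],[0,0,8.5]],[0,[-35,7,0],[0,0,0]],[0,[0,0,0],[0,0,0]]]' | tail -5; python3 go.py 0.4995 0.129 0.14 115
```

```text
tool_pos: [0.2599, 0.4571, 0.2049]
ee_rot: [-3.141, 0.003, 2.003]
wrist_force: [-0.6, 0.2, 0.6]
width: 0.0939
finger_force: 0.0
t 0.8 tcp [0.2599 0.4571 0.2049] yaw [-180.     0.2  114.8] w 0.0939 F [-0.6  0.2  0.6] q6 [ 0.95  0.04  1.43 -0.    1.68  0.52]
shift now mm [-398.1   80.3   66.1] after turn mm [-398.6   78.5   64.9] turn [-0.   0.2 -0.2]
```

I gave that shift in mm by mistake. It was clamped to 50 mm and did no harm, so I'll use metres from here.

```bash
python3 -m crank '[[0,[-0.04,0.008,0],[0,0,0]],[0,[-0.045,0.009,0],[0,0,0]],[0,[-0.045,0.009,0],[0,0,0]],[0,[-0.045,0.009,0],[0,0,0]],[0,[-0.045,0.009,0],[0,0,0]],[0,[-0.045,0.009,0],[0,0,0]],[0,[-0.045,0.009,0],[0,0,0]],[0,[-0.045,0.009,0],[0,0,0]]]' | tail -5
python3 -m crank '[[0,[-0.03,0.006,0.02],[0,0,0]],[0,[-0.013,0.002,0.02],[0,0,0]],[0,[0,0,0.015],[0,0,0]],[0,[0,0,0],[0,0,0]],[0,[0,0,0],[0,0,0]]]' | tail -5; python3 go.py 0.4995 0.129 0.057 115
python3 - <<'E'
from bench import vision
import cv2
s=vision.snapshot("wrist"); cv2.imwrite("pics/w1.png",s["color"][:,:,::-1])
E
```

```text
tool_pos: [0.4727, 0.167, 0.2052]
ee_rot: [-3.142, -0.001, 2.007]
wrist_force: [0.7, 0.3, -0.3]
width: 0.094
finger_force: 0.0
tool_pos: [0.497, 0.1338, 0.1505]
ee_rot: [-3.141, -0.001, 2.008]
wrist_force: [-0.1, 0.3, -0.1]
width: 0.0938
finger_force: 0.0
t 2.1 tcp [0.497  0.1338 0.1505] yaw [-180.    -0.   115.1] w 0.0938 F [-0.1  0.3 -0.1] q6 [ 0.15  0.03  1.54  0.    1.57 -0.29]
shift now mm [-5.5  0.3 93.5] after turn mm [-5.4  0.3 93.5] turn [-0.  -0.   0.1]
```

View pics/w1.png

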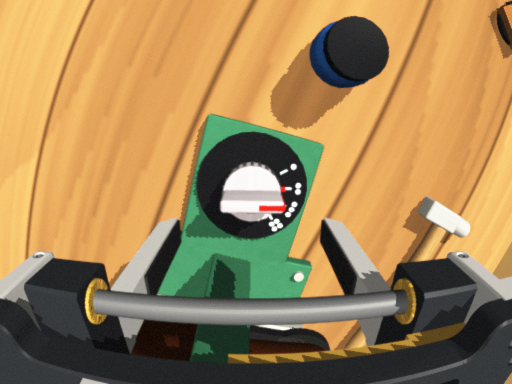

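The wrist view shows the fin level along the closing line at about (252,207). The pointer is at the two-dot group near (290,188), i.e. setting 2, and the jar is well clear at (350,50).

```bash
python3 -m crank '[[0,[-0.005,0,0.03],[0,0,0]],[0,[0,0,0.03],[0,0,0]],[0,[0,0,0.02],[0,0,0]],[0,[0,0,0.012],[0,0,0]],[0,[0,0,0],[0,0,0]],[0,[0,0,0],[0,0,0]]]' | tail -5; python3 go.py 0.4995 0.129 0.057 115
python3 -m crank '[[1,[0,0,0],[0,0,0]],[1,[0,0,0],[0,0,0]],[1,[0,0,0],[0,0,0]],[1,[0,0,0],[0,0,0]],[1,[0,0,0],[0,0,0]],[1,[0,0,0],[0,0,0]]]' | tail -5
```

```text
tool_pos: [0.5005, 0.1288, 0.0599]
ee_rot: [3.139, 0.001, 2.008]
wrist_force: [0.3, -1.2, 0.1]
width: 0.0939
finger_force: 0.0
t 2.75 tcp [0.5005 0.1288 0.0599] yaw [179.9   0.  115. ] w 0.0939 F [ 0.3 -1.2  0.1] q6 [ 0.14  0.09  1.66  0.    1.39 -0.29]
shift now mm [ 0.5 -0.8  2.9] after turn mm [ 0.5 -0.8  2.9] turn [0.1 0.  0. ]
tool_pos: [0.5005, 0.1287, 0.0587]
ee_rot: [3.139, -0.0, 2.007]
wrist_force: [3.6, 2.0, -0.6]
width: 0.0558
finger_force: 30.0
```

```bash
python3 -m crank '[[1,[0,0,0],[0,0,5]],[1,[0,0,0],[0,0,5]],[1,[0,0,0],[0,0,5]],[1,[0,0,0],[0,0,5]],[1,[0,0,0],[0,0,5]],[1,[0,0,0],[0,0,4]],[1,[0,0,0],[0,0,0]],[1,[0,0,0],[0,0,0]]]' | tail -5; python3 go.py 0.4995 0.129 0.057 86
python3 -m crank '[[0,[0,0,0],[0,0,0]],[0,[0,0,0],[0,0,0]],[0,[0,0,0],[0,0,0]],[0,[0,0,0],[0,0,0]],[0,[0,0,0],[0,0,0]],[0,[0,0,0],[0,0,0]]]' | tail -5
python3 -m crank '[[0,[0,0,-0.02],[0,0,0]],[0,[0,0,-0.035],[0,0,0]],[0,[0,0,-0.035],[0,0,0]],[0,[0,0,0],[0,0,0]],[0,[0,0,0],[0,0,0]]]' | tail -5
python3 - <<'E'
from bench import vision
import cv2
s=vision.snapshot("wrist"); cv2.imwrite("pics/w2.png",s["color"][:,:,::-1])
E
```

```text
tool_pos: [0.5005, 0.1287, 0.0588]
ee_rot: [3.14, -0.001, 1.502]
wrist_force: [4.0, 2.2, -2.2]
width: 0.0558
finger_force: 30.0
t 4.15 tcp [0.5005 0.1287 0.0588] yaw [ 1.799e+02 -1.000e-01  8.610e+01] w 0.0558 F [ 4.   2.2 -2.2] q6 [0.14 0.09 1.67 0.   1.38 0.21]
shift now mm [ 0.3 -1.1  1.7] after turn mm [ 0.3 -1.1  1.8] turn [ 0.1 -0.1  0.1]
tool_pos: [0.4995, 0.1282, 0.0585]
ee_rot: [-3.141, 0.0, 1.501]
wrist_force: [-0.1, -0.6, -1.0]
width: 0.0939
finger_force: 0.0
tool_pos: [0.5002, 0.1283, 0.1494]
ee_rot: [3.139, -0.0, 1.501]
wrist_force: [-0.7, -0.1, -0.6]
width: 0.0942
finger_force: 0.0
```

View pics/w2.png

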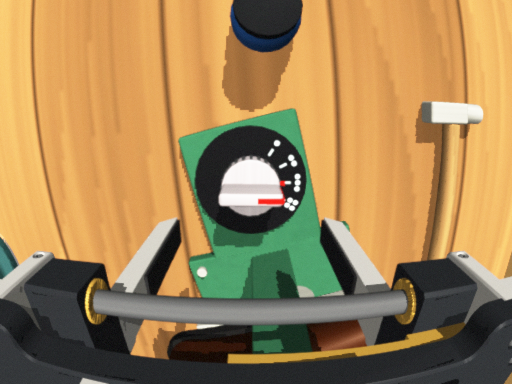

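```bash
python3 go.py 0.4995 0.129 0.28 100.3
```

```text
t 5.3 tcp [0.4992 0.1282 0.1479] yaw [-180.    0.   86.] w 0.094 F [1.  0.5 0.7] q6 [0.14 0.03 1.55 0.   1.57 0.21]
shift now mm [ 8.000e-01  1.000e-01 -1.321e+02] after turn mm [   0.7    0.4 -132.1] turn [ -0.    0.  -14.3]
```

The wrist view after release shows the pointer mark at (283,183) facing the three-dot group at (297,183), so the sleeve is at setting 3. The fingers are clear, so next I rise over the portal and go to the lever.

```bash
python3 -m crank '[[0,[0,0,-0.04],[0,0,0]],[0,[0,0,-0.045],[0,0,0]],[0,[0,0,-0.045],[0,0,-7]],[0,[0,0,-0.015],[0,0,-7.3]],[0,[0,0,0],[0,0,0]],[0,[0,0,0],[0,0,0]]]' | tail -5; python3 go.py 0.657 -0.1255 0.29 100.3
```

```text
tool_pos: [0.4991, 0.1281, 0.291]
ee_rot: [-3.138, -0.0, 1.748]
wrist_force: [-0.4, 0.8, -0.7]
width: 0.0937
finger_force: 0.0
t 5.9 tcp [0.4991 0.1281 0.291 ] yaw [-179.8   -0.   100.1] w 0.0937 F [-0.4  0.8 -0.7] q6 [ 0.14  0.01  1.28  0.    1.85 -0.04]
shift now mm [-277.5  110.8    0.5] after turn mm [-277.8  110.     1. ] turn [-0.2 -0.  -0.2]
```

```bash
python3 -m crank '[[0,[-0.035,0.014,0],[0,0,0]],[0,[-0.04,0.016,0],[0,0,0]],[0,[-0.045,0.018,0],[0,0,0]],[0,[-0.045,0.018,0],[0,0,0]],[0,[-0.045,0.018,0],[0,0,0]],[0,[-0.04,0.016,0],[0,0,0]],[0,[-0.028,0.011,0],[0,0,0]],[0,[0,0,0],[0,0,0]]]' | tail -5; python3 -m crank '[[0,[0,0,0.04],[0,0,0]],[0,[0,0,0.045],[0,0,0]],[0,[0,0,0.045],[0,0,0]],[0,[0,0,0],[0,0,0]],[0,[0,0,0],[0,0,0]]]' | tail -5; python3 go.py 0.657 -0.1255 0.047 100.3
python3 - <<'E'
from bench import vision
import cv2
s=vision.snapshot("wrist"); cv2.imwrite("pics/w3.png",s["color"][:,:,::-1])
E
```

```text
tool_pos: [0.6586, -0.1292, 0.2866]
ee_rot: [-3.133, -0.003, 1.743]
wrist_force: [-0.2, 0.2, -1.6]
width: 0.0937
finger_force: 0.0
tool_pos: [0.6571, -0.1242, 0.1615]
ee_rot: [-3.137, -0.003, 1.75]
wrist_force: [1.2, 0.6, 1.0]
width: 0.0937
finger_force: 0.0
t 7.2 tcp [ 0.6571 -0.1242  0.1615] yaw [-1.797e+02 -1.000e-01  1.003e+02] w 0.0937 F [1.2 0.6 1. ] q6 [-0.27  0.37  1.12  0.    1.66 -0.45]
shift now mm [ -1.5   0.2 114.5] after turn mm [ -1.2  -0.3 114.5] turn [-0.3 -0.1 -0. ]
```

View pics/w3.png

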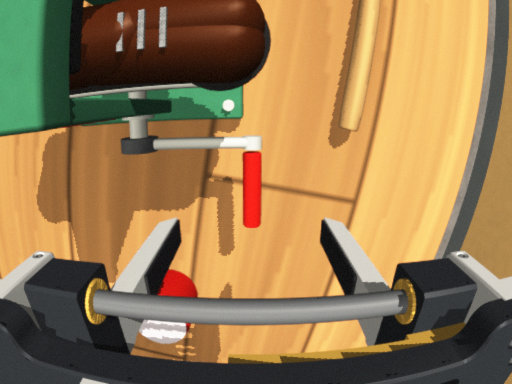

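The wrist view shows the red handle centred between the fingers, at (252,150) to (252,225). The arm at y = 145 is off to the press side and the tin is behind at (165,305).

```bash
python3 -m crank '[[0,[-0.001,0,0.035],[0,0,0]],[0,[0,0,0.04],[0,0,0]],[0,[0,0,0.03],[0,0,0]],[0,[0,0,0.01],[0,0,0]],[0,[0,0,0],[0,0,0]],[0,[0,0,0],[0,0,0]]]' | tail -5; python3 go.py 0.657 -0.1255 0.046 100.3
python3 -m crank '[[1,[0,0,0],[0,0,0]],[1,[0,0,0],[0,0,0]],[1,[0,0,0],[0,0,0]],[1,[0,0,0],[0,0,0]],[1,[0,0,0],[0,0,0]],[1,[0,0,0],[0,0,0]],[1,[0,0,0],[0,0,0]],[1,[0,0,0],[0,0,0]]]' | tail -5;python3 go.py 0.549 -0.145 0.156 100.3
python3 - <<'E'
import numpy as np
for i in range(1,13):
    f=lambda k:np.array([np.cos(k*np.pi/24),np.sin(k*np.pi/24)])*110
    print(i,(f(i)-f(i-1)).round(1))
E
```

```text
tool_pos: [0.6611, -0.127, 0.0524]
ee_rot: [3.136, 0.003, 1.75]
wrist_force: [-0.2, -0.0, 0.2]
width: 0.0941
finger_force: 0.0
t 7.85 tcp [ 0.6611 -0.127   0.0524] yaw [1.797e+02 1.000e-01 1.003e+02] w 0.0941 F [-0.2 -0.   0.2] q6 [-0.27  0.42  1.27  0.    1.45 -0.45]
shift now mm [ 2.2 -3.8  6.4] after turn mm [ 2.2 -3.8  6.4] turn [ 0.3  0.1 -0. ]
tool_pos: [0.6586, -0.1264, 0.0484]
ee_rot: [-3.141, -0.0, 1.75]
wrist_force: [0.1, -0.4, -0.2]
width: 0.0337
finger_force: 0.0
t 8.65 tcp [ 0.6586 -0.1264  0.0484] yaw [-180.    -0.   100.3] w 0.0337 F [ 0.1 -0.4 -0.2] q6 [-0.27  0.42  1.27  0.    1.45 -0.45]
shift now mm [   1.3 -111.2 -107.6] after turn mm [   1.3 -111.2 -107.6] turn [-0. -0. -0.]
1 [-0.9 14.4]
2 [-2.8 14.1]
3 [-4.6 13.6]
4 [-6.4 12.9]
5 [-8. 12.]
6 [-9.5 10.8]
7 [-10.8   9.5]
8 [-12.   8.]
9 [-12.9   6.4]
10 [-13.6   4.6]
11 [-14.1   2.8]
12 [-14.4   0.9]
```

```bash
python3 -m crank '[[1,[0,0,0.002],[0,0,0]],[1,[0,0,0],[0,0,0]],[1,[0,0,0],[0,0,0]],[1,[0,0,0],[0,0,0]],[1,[0,0,0],[0,0,0]],[1,[0,0,0],[0,0,0]],[1,[0,0,0],[0,0,0]]]' | tail -5;python3 go.py 0.549 -0.145 0.156 100.3
```

```text
tool_pos: [0.6584, -0.1264, 0.0462]
ee_rot: [-3.141, -0.0, 1.75]
wrist_force: [-0.6, -0.1, -1.1]
width: 0.0174
finger_force: 30.0
t 9.35 tcp [ 0.6584 -0.1264  0.0462] yaw [-180.    -0.   100.3] w 0.0174 F [-0.6 -0.1 -1.1] q6 [-0.27  0.43  1.27  0.    1.44 -0.45]
shift now mm [   1.3 -111.1 -109.8] after turn mm [   1.2 -111.  -109.8] turn [-0. -0. -0.]
```

The handle is gripped at 17.4 mm with 30 N. I'll swing it through the first half of the arc.

```bash
python3 -m crank '[[1,[0,-0.001,-0.0144],[0,0,0]],[1,[0,-0.0028,-0.0141],[0,0,0]],[1,[0,-0.0046,-0.0136],[0,0,0]],[1,[0,-0.0064,-0.0129],[0,0,0]],[1,[0,-0.008,-0.012],[0,0,0]],[1,[0,-0.0095,-0.0108],[0,0,0]],[1,[0,0,0],[0,0,0]]]' | tail -5;python3 go.py 0.549 -0.145 0.156 100.3
```

```text
tool_pos: [0.6252, -0.1324, 0.1257]
ee_rot: [-3.141, -0.0, 1.75]
wrist_force: [-0.9, 0.9, -6.7]
width: 0.0173
finger_force: 30.0
t 10.05 tcp [ 0.6252 -0.1324  0.1257] yaw [-179.9   -0.   100.3] w 0.0173 F [-0.9  0.9 -6.7] q6 [-0.3   0.31  1.27 -0.    1.57 -0.48]
shift now mm [  1.1 -77.2 -30.2] after turn mm [  1.2 -77.2 -30.3] turn [-0. -0. -0.]
```

```bash
python3 -m crank '[[1,[0,-0.0108,-0.0095],[0,0,0]],[1,[0,-0.012,-0.008],[0,0,0]],[1,[0,-0.0129,-0.0064],[0,0,0]],[1,[0,-0.0136,-0.0046],[0,0,0]],[1,[0,-0.0141,-0.0028],[0,0,0]],[1,[0,-0.0144,-0.0009],[0,0,0]],[1,[0,0,0],[0,0,0]],[1,[0,0,0],[0,0,0]]]' | tail -5;python3 go.py 0.549 -0.145 0.156 100.3
python3 - <<'E'
from bench import vision
from h import *
for n in("scene","side"):
    s=vision.snapshot(n); np.savez(n+"1.npz",**s); cv2.imwrite(f"pics/{n}1.png",s["color"][:,:,::-1])
    P=cloud(s); hsv=cv2.cvtColor(s["color"],cv2.COLOR_RGB2HSV); H,S,V=[hsv[...,i].astype(int) for i in range(3)]
    red=((H<6)|(H>172))&(S>150)&(V>80)&(P[...,2]>.1)&(P[...,2]<.2)
    q=P[red]; print(n,len(q),np.median(q,0).round(4),q.min(0).round(3),q.max(0).round(3))
E
python3 -c "
import cv2,numpy as np
a=cv2.imread('pics/scene1.png')[80:260,180:380];b=cv2.imread('pics/side1.png')[120:300,160:360]
cv2.imwrite('pics/c1.png',cv2.resize(np.hstack([a,b]),None,fx=2,fy=2))"
```

```text
tool_pos: [0.5502, -0.1459, 0.1564]
ee_rot: [3.141, -0.001, 1.75]
wrist_force: [4.4, 1.0, -8.7]
width: 0.0172
finger_force: 30.0
t 10.85 tcp [ 0.5502 -0.1459  0.1564] yaw [179.9  -0.  100.3] w 0.0172 F [ 4.4  1.  -8.7] q6 [-0.36  0.14  1.41  0.    1.59 -0.54]
shift now mm [ 1.1 -1.1  0.4] after turn mm [ 1.1 -1.1  0.4] turn [ 0.1 -0.  -0. ]
scene 67 [ 0.5488 -0.1247  0.1827] [ 0.539 -0.154  0.177] [ 0.556 -0.105  0.188]
side 98 [ 0.5445 -0.1589  0.1769] [ 0.53  -0.18   0.125] [ 0.56  -0.068  0.188]
```

View pics/c1.png

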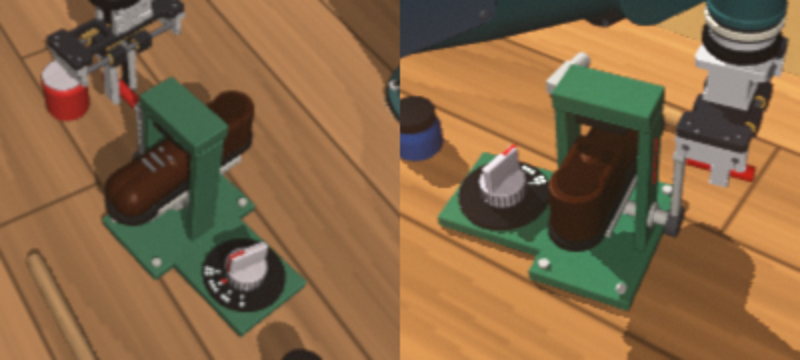

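In the combined crop, the side half shows the lever arm vertical at (680,190), with its red handle held in the fingers. In the scene half the pointer at (235,258) still faces the three dots. The TCP has moved 110 mm back and 110 mm up, which matches a quarter turn. I'll let it settle and hand in.

```bash
python3 -m crank '[[1,[0,0,0],[0,0,0]],[1,[0,0,0],[0,0,0]],[1,[0,0,0],[0,0,0]],[1,[0,0,0],[0,0,0]],[1,[0,0,0],[0,0,0]]]' | tail -5; python3 -c "
from bench import robot
print(robot.close_job())"
```

```text
tool_pos: [0.5506, -0.1458, 0.1564]
ee_rot: [3.141, -0.0, 1.751]
wrist_force: [4.7, 2.5, -8.9]
width: 0.017
finger_force: 30.0
the job is handed in; nothing more can be done
None
```

The job is handed in: the sleeve is clicked in at setting 3 and released, and the gripper is still holding the lever upright at 30 N; the tin, jar and hammer were not touched, and no verdict came back.

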